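Take the tape stack apart and load the three unwinders

TASK

Load the tape unwinders on the packing bench from the stack of new rolls. The middle-sized unwinder still carries a nearly finished roll: lay that one in the open carton and let the new roll take its place. The wide grey duct tape goes on the large unwinder, the brown packing tape on the middle one and the low, thin-walled masking tape on the small one: each lies flat on its platter with its core over the hub, pressed fully down past the sprung brake arm, and is let go.

Things in the scene. Friction and masses are not known exactly. Their poses are not given: they have to be found in the camera images.
- masking_roll_center (a point): Roll of masking tape, cream, 100 mm across and only 24 mm high, with an open core 76 mm across (wall about 12 mm thick); 0.1 kg. At the start it lies flat on top of the stack of three rolls. This point lies on the roll's axis, half-way up; z is the axis and points up while the roll lies flat.
- packing_roll_center (a point): Roll of brown packing tape, 112 mm across, 48 mm high, open core 80 mm across (wall about 16 mm thick); 0.21 kg. At the start it is the middle roll of the stack. This point lies on the roll's axis, half-way up; z is the axis and points up while the roll lies flat.
- duct_roll_center (a point): Roll of grey duct tape, 131 mm across, 48 mm high, open core 78 mm across (wall about 26 mm thick); 0.26 kg. At the start it is the bottom roll of the stack and lies on the bench; the cores in the stack lie over one another, so a finger can reach down inside them. This point lies on the roll's axis, half-way up; z is the axis and points up while the roll lies flat.
- old_roll_center (a point): Nearly finished roll of pale tape, 98 mm across, 48 mm high, open core 80 mm across (wall about 9 mm thick); 0.14 kg. At the start it sits on the medium unwinder, over its hub. This point lies on the roll's axis, half-way up; z is the axis and points up while the roll lies flat.
- stand_large: Large tape unwinder, fixed: grey base 170x166 mm; dark platter 133 mm across, its top 11 mm up; white tapered core hub 72 mm across, 10 mm high on it. Origin on the bench under the hub, z up. Cutter at -x (72-92 mm out, 63 mm high). Sprung brake at +y, 60 mm out, 53 mm high: a roll carried straight down swings its flared shoe outward (1-2 N). Free finger room at -y and +x.
- stand_medium: Medium tape unwinder, fixed, holds the old roll: grey base 151x147 mm; dark platter 114 mm across, its top 11 mm up; white tapered core hub 74 mm across, 10 mm high on it. Origin on the bench under the hub, z up. Cutter at -x (62-82 mm out, 63 mm high). Sprung brake at +y, 51 mm out, 53 mm high: a roll carried straight down swings its flared shoe outward (1-2 N). Free finger room at -y and +x.
- stand_small: Small tape unwinder, fixed: grey base 139x135 mm; dark platter 102 mm across, its top 11 mm up; white tapered core hub 70 mm across, 10 mm high on it. Origin on the bench under the hub, z up. Cutter at -x (56-76 mm out, 39 mm high). Sprung brake at +y, 45 mm out, 42 mm high: a roll carried straight down swings its flared shoe outward (1-2 N). Free finger room at -y and +x.
- carton: Shallow open cardboard carton for part-used rolls, fixed, 150 mm along its x, 190 mm along its y, 48 mm high, walls 4 mm, floor 8 mm thick, two flaps folded down outside at its +x and -x sides (they stand out 17 mm). Origin under its centre, z up. Empty at the start.

How it is judged:
By the outcome, as a careful person would: the job done as asked, in the order asked, and still so for the second after the job is handed in, with the robot touching nothing.
It also fails if it takes over 112 s, if anything falls off the work surface, if the arm or the gripper's body presses on something with over 40 N, if the wrist force passes 120 N, or if a joint passes its speed limit or range.

ROBOT

A 6-joint arm with a two-finger parallel gripper is mounted at the origin on a cart in front of the work surface, level with it; the furniture and walls round the work are solid. World frame = base frame: x ahead of the robot, y to its left, z up, the work surface at z = 0. Lengths are in m, angles in rad, forces in N, time in s.
With the tool pointing down it reaches from about 0.375 to 0.975 m from the base axis. Payload 3.8 kg.
Tool frame: the origin (TCP) lies at the very end of the fingers, on their centre line; the grasp point (between the pads) lies 19 mm behind it; z points along the fingers, y is the direction in which the jaws open and shut (so a half turn about z gives the same grasp; the last joint's range is limited). The gripper opens to 85 mm and grips with 20 to 120 N. Pads are 22 mm wide; open, the fingers measure 114 mm over their backs; the gripper's body (76 mm by 85 mm) begins 54 mm behind the grasp point. The pads swing forward as they close: fully open they stand 13 mm farther back than shut.
Start: joints at [1.195, 0.264, 1.604, -0, 1.274, -0.037], TCP at [0.224, 0.637, 0.231] pointing down, gripper open.
Joint ranges: [-2.63, 2.63], [-0.94, 2.18], [0.31, 2.57], [-1.31, 4.45], [0, 2.66], [-2.55, 2.55]. Speed limits (rad/s): [2.57, 2.57, 3.14, 3.14, 3.14, 3.14].

INTERFACE

Orientations are given as a rotation vector (axis times angle).
In Python, from workcell import bot gives the robot as it stands.
- The arm moves only by the tool jog_arm, never from a script. Its argument "plan" is a list of rows, each an object of numbers: "claw": the closure, from 0 (fully open) to 1 (shut); "x", "y", "z": the shift along the tool's x, y, z in m; "turn": the turn about the tool's z in degrees. In form: [{"claw": .., "x": .., "y": .., "z": .., "turn": ..}, ...]. A call has 1 to 10 rows; each row shifts and turns the commanded pose from where the row before left it, along the tool's axes as they then stand; what a row does not reach is not made up. A row lasts 1/8 s, in which the tool goes at most 62.5 mm and 10.7 degrees, less where a joint would pass 70% of its speed; a pose out of reach is approached as far as the arm can. A call is refused whole if a number of a shift passes 0.0625 or a number of a turn 10.7, either way. A call with a gripper value outside its range is refused whole. The fingers move at their own pace and stop on an object; "newtons" is the grip in N (left out, the last holds). Time passes only in rows, so rows that do not move let the fingers close. It gives the time, the measured TCP pose, the force and the opening at its end, in the units of the state.
- bot.read_state(): the state, without advancing time (a new reading comes with each control period).
- bot.read_camera(name): name is "side" or "top" or "wrist"; returns the picture (400x640x3 uint8, red, green, blue); there is no depth.
- bot.camera_params(name): a dict with "fx", "fy", "cx", "cy" (pixels), "D" ([k1, k2, p1, p2, k3] as OpenCV has them; the pictures are not rectified), "world_to_cam" (4x4, takes a point from world to camera coordinates). Camera axes: x right, y up, looking along -z (the intrinsics and any distortion apply to the point x, -y, -z); pixel columns grow to the right and rows downward; lengths in m; the calibration is good to about 2 mm. A picture is of the moment at which its call begins: read the wrist's pose just before it. camera_params takes no time and is no camera call; for the wrist camera it gives the pose at the moment of the call.
- bot.finish_job(): hands the job in, once; it reports no verdict.
The state is a dict: "time": time; "q": joint angles; "joint_vel": joint speeds; "joint_torque": joint torques, N m; "tool_pos": TCP position; "tcp_rot": TCP orientation; "wrist_force": force on the tool from outside, world axes, zero at the start; "torque": the same for the moment, N m; "width": opening from 0.0 (shut) to 1.0 (fully open).
Only numpy, scipy, OpenCV 4.12 (cv2) and the standard library are available. Lean on these libraries where they do the work, as an engineer would, in place of code of your own. Each camera call takes 0.05 s, during which the arm holds its last target. There are 200 camera calls.

## Working session

There is one attempt and no reset: what is moved stays moved. The work goes in short steps, Python scripts to look and compute and a tool call to move; the robot and the scene stay as the last step left them, time stands still between calls to the robot, and variables do not carry over. Pictures are saved under pics/ and viewed, about 12 in all and at most 16, crops included, and the job is handed in when it is done.

Besides the shell and the picture viewer there is one more tool, called as a command line: name --argument value ..., lists and objects as JSON in quotes. jog_arm: Moves the arm, as the interface text tells. Its arguments: {"type":"object","properties":{"plan":{"type":"array","items":{"type":"object","properties":{"claw":{"type":"number"},"x":{"type":"number"},"y":{"type":"number"},"z":{"type":"number"},"turn":{"type":"number"}}}},"newtons":{"type":"number"}},"required":["plan"]}

```bash
mkdir -p pics; ls; python3 - <<'E'
from workcell import bot
import cv2,numpy as np
for n in("top","side"):
    im=bot.read_camera(n); cv2.imwrite(f"pics/{n}0.png",im[:,:,::-1])
    p=bot.camera_params(n); print(n,{k:np.round(np.array(v),4).tolist() for k,v in p.items()})
s=bot.read_state(); print(s)
E
```

```text
pics
top {'fx': 462.0493, 'fy': 462.0493, 'cx': 321.4311, 'cy': 193.3844, 'D': [0.0448, 0.0, 0.0, 0.0, 0.0], 'world_to_cam': [[-0.0076, -0.9998, -0.0175, 0.048], [0.9828, -0.0107, 0.1842, -0.5473], [-0.1844, -0.0158, 0.9827, -1.1695], [0.0, 0.0, 0.0, 1.0]]}
side {'fx': 405.5935, 'fy': 405.5935, 'cx': 317.2413, 'cy': 197.4202, 'D': [-0.0719, 0.0, 0.0, 0.0, 0.0], 'world_to_cam': [[0.8265, -0.5629, -0.0041, -0.424], [0.2353, 0.3389, 0.9109, -0.2478], [-0.5114, -0.7538, 0.4126, -0.7521], [0.0, 0.0, 0.0, 1.0]]}
{'time': 0.1, 'q': array([ 1.19514461e+00,  2.64709275e-01,  1.60524977e+00, -1.11827741e-05,
        1.27372668e+00, -3.68864151e-02]), 'joint_vel': array([-0.00027218, -0.00039301, -0.00131498,  0.00024118,  0.00115517,
       -0.00339573]), 'joint_torque': array([ 9.72065573e-05, -5.16700530e+01, -3.68592453e+01, -2.36440593e-05,
        6.11861207e-03,  3.55131237e-05]), 'tool_pos': array([0.22406659, 0.6360094 , 0.23005868]), 'tcp_rot': array([-0.52951456, -3.0962204 ,  0.00322111]), 'wrist_force': array([ 0.55922743, -0.09931203, -0.10899955]), 'torque': array([ 0.00074819, -0.0295753 ,  0.0309233 ]), 'width': 0.9973788942781928}
```

View pics/top0.png

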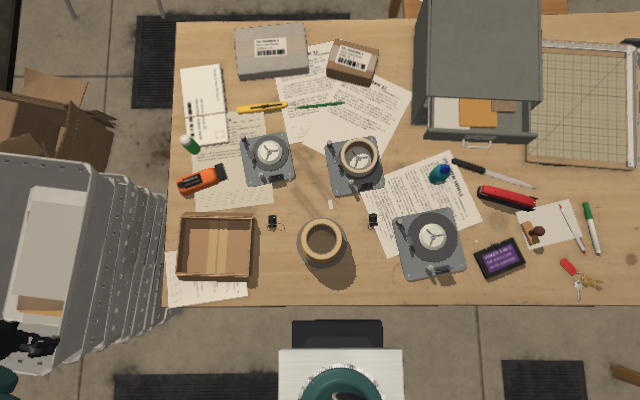

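View pics/side0.png

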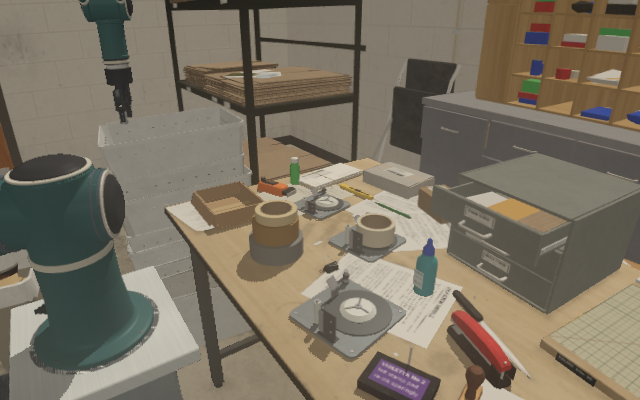

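```bash
cat > h.py <<'E'
from workcell import bot
import cv2,numpy as np
from scipy.spatial.transform import Rotation as R
def cam(n):
    p=bot.camera_params(n); K=np.array([[p['fx'],0,p['cx']],[0,p['fy'],p['cy']],[0,0,1.]])
    M=np.diag([1,-1,-1,1.])@np.array(p['world_to_cam']); return K,np.array(p['D'],float),M
def unproj(c,uv,z):
    K,D,M=c; uv=np.array(uv,float).reshape(-1,1,2)
    n=cv2.undistortPoints(uv,K,D)[:,0]; d=np.c_[n,np.ones(len(n))]@M[:3,:3]
    o=-M[:3,:3].T@M[:3,3]; return o+d*((z-o[2])/d[:,2])[:,None]
def proj(c,P):
    K,D,M=c; P=np.array(P,float).reshape(-1,1,3)
    return cv2.projectPoints(P,cv2.Rodrigues(M[:3,:3])[0],M[:3,3],K,D)[0][:,0]
def circ(c,xy,r,z,n=60):
    t=np.linspace(0,2*np.pi,n); return proj(c,np.c_[xy[0]+r*np.cos(t),xy[1]+r*np.sin(t),z+0*t])
def crop(im,x0,y0,x1,y1,s,name): 
    cv2.imwrite(name,cv2.resize(im[y0:y1,x0:x1,::-1],None,fx=s,fy=s,interpolation=cv2.INTER_CUBIC))
def st():
    s=bot.read_state(); Rm=R.from_rotvec(s['tcp_rot']).as_matrix()
    print('t%.2f'%s['time'],np.round(s['tool_pos'],4),'F',np.round(s['wrist_force'],1),'w%.3f'%s['width'],'xax',np.round(Rm[:,0],3),'yax',np.round(Rm[:,1],3)); return s,Rm
E
python3 - <<'E'
from h import *
im=cv2.imread('pics/top0.png')[:,:,::-1]
crop(im,170,125,470,285,2.66,'pics/topc.png')
c=cam('top')
for n,uv,z in[("small hub",(270,152),.021),("med roll",(360,157),.059),("large hub",(433,236),.021),("stack",(323,239),.12)]: print(n,unproj(c,uv,z)[0].round(3))
print(unproj(c,[(183,213),(257,215),(252,281),(178,277)],.048).round(3))
E
```

```text
small hub [0.671 0.184 0.021]
med roll [ 0.644 -0.06   0.059]
large hub [ 0.436 -0.251  0.021]
stack [0.421 0.039 0.12 ]
[[0.5   0.408 0.048]
 [0.492 0.213 0.048]
 [0.322 0.222 0.048]
 [0.334 0.412 0.048]]
```

View pics/topc.png

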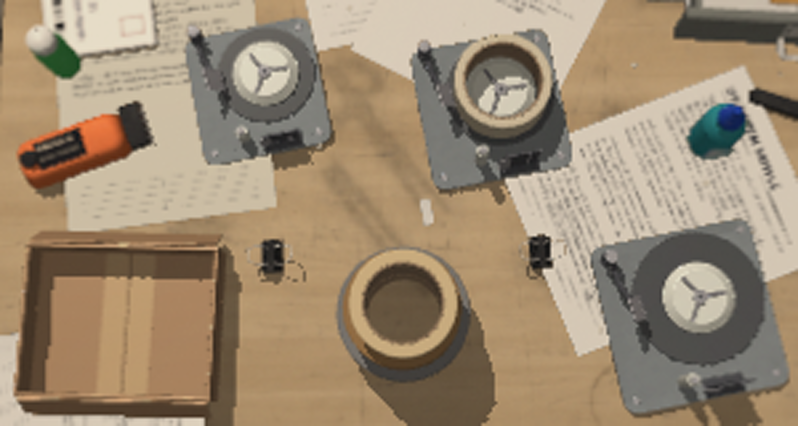

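```bash
python3 - <<'E'
from h import *
s,Rm=st(); K,D,M=cam('wrist')
C=-M[:3,:3].T@M[:3,3]
print('cam in tool',Rm.T@(C-s['tool_pos'])); print('cam axes in tool (rows right,down,fwd)\n',(M[:3,:3]@Rm).round(3)); print(K.round(1).tolist(),D)
E
```

```text
t0.10 [0.2241 0.636  0.2301] F [ 0.6 -0.1 -0.1] w0.997 xax [-0.943  0.332  0.   ] yax [ 0.332  0.943 -0.002]
cam in tool [ 0.06733114 -0.00050311 -0.14238839]
cam axes in tool (rows right,down,fwd)
 [[-0.     1.    -0.001]
 [-0.965 -0.    -0.262]
 [-0.262  0.001  0.965]]
[[358.9, 0.0, 318.7], [0.0, 358.9, 200.9], [0.0, 0.0, 1.0]] [0.02554671 0.         0.         0.         0.        ]
```

jog_arm --plan '[{"z":-0.05,"turn":10},{"x":0,"y":0,"turn":10},{"turn":10},{"turn":10},{"turn":10},{"turn":10},{"turn":0.5}]'

```text
schema error: expected keys claw, x, y, z, turn
```

```bash
python3 -c "
from h import *
st()"
```

```text
t0.10 [0.2241 0.636  0.2301] F [ 0.6 -0.1 -0.1] w0.997 xax [-0.943  0.332  0.   ] yax [ 0.332  0.943 -0.002]
```

jog_arm --plan '[{"claw":0,"x":0,"y":0,"z":-0.04,"turn":10},{"claw":0,"x":0,"y":0,"z":-0.03,"turn":10},{"claw":0,"x":0,"y":0,"z":0,"turn":10},{"claw":0,"x":0,"y":0,"z":0,"turn":10},{"claw":0,"x":0,"y":0,"z":0,"turn":10},{"claw":0,"x":0,"y":0,"z":0,"turn":10.5}]' --newtons 60

```text
time: 0.85
tool_pos: [0.2242, 0.6363, 0.3005]
tcp_rot: [2.024, 2.402, -0.002]
wrist_force: [-0.4, -0.2, -0.4]
width: 1.002
```

```bash
cat >> h.py <<'E'
def to(x,y,z):
    s,Rm=st(); d=Rm.T@(np.array([x,y,z])-s['tool_pos']); print('shift',d.round(4))
E
python3 -c "
from h import *
to(.671,.184,.27)"
```

```text
t0.85 [0.2242 0.6363 0.3005] F [-0.4 -0.2 -0.4] w1.002 xax [-0.169  0.986 -0.001] yax [ 0.986  0.169 -0.001]
shift [-0.5213  0.3638  0.0308]
```

jog_arm --plan '[{"claw":0,"x":-0.052,"y":0.033,"z":0.003,"turn":0},{"claw":0,"x":-0.052,"y":0.033,"z":0.003,"turn":0},{"claw":0,"x":-0.052,"y":0.033,"z":0.003,"turn":0},{"claw":0,"x":-0.052,"y":0.033,"z":0.003,"turn":0},{"claw":0,"x":-0.052,"y":0.033,"z":0.003,"turn":0},{"claw":0,"x":-0.052,"y":0.033,"z":0.003,"turn":0},{"claw":0,"x":-0.052,"y":0.033,"z":0.003,"turn":0},{"claw":0,"x":-0.052,"y":0.033,"z":0.003,"turn":0},{"claw":0,"x":-0.052,"y":0.033,"z":0.003,"turn":0},{"claw":0,"x":-0.052,"y":0.033,"z":0.003,"turn":0}]'

```text
time: 2.1
tool_pos: [0.6412, 0.1808, 0.2706]
tcp_rot: [-2.017, -2.408, 0.001]
wrist_force: [0.1, 0.4, -0.4]
width: 1.006
```

```bash
python3 -c "
from h import *
to(.644,-.06,.27)
im=bot.read_camera('wrist');cv2.imwrite('pics/w_small.png',im[:,:,::-1]);c=cam('wrist');np.savez('pics/w_small.npz',*c)
print(proj(c,[(.671,.184,.021),(.644,-.06,.059)]))"
```

```text
t2.10 [0.6412 0.1808 0.2706] F [ 0.1  0.4 -0.4] w1.006 xax [-0.175  0.985  0.   ] yax [ 0.985  0.175 -0.001]
shift [-0.2375 -0.0394  0.0006]
[[343.58409665 159.70913102]
 [283.38115892 366.41941611]]
```

View pics/w_small.png

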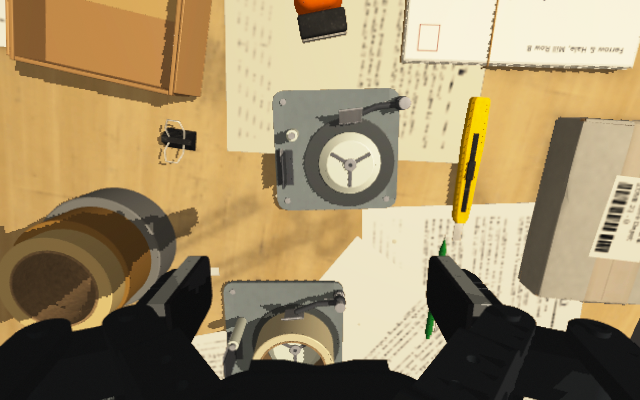

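jog_arm --plan '[{"claw":0,"x":-0.06,"y":-0.01,"z":0,"turn":0},{"claw":0,"x":-0.06,"y":-0.01,"z":0,"turn":0},{"claw":0,"x":-0.06,"y":-0.01,"z":0,"turn":0},{"claw":0,"x":-0.058,"y":-0.01,"z":0,"turn":0},{"claw":0,"x":0,"y":0,"z":0,"turn":0}]'

```text
time: 2.78
tool_pos: [0.642, -0.063, 0.2706]
tcp_rot: [-2.024, -2.402, 0.003]
wrist_force: [0.4, 1.3, 1.0]
width: 0.998
```

```bash
python3 -c "
from h import *
to(.436,-.251,.27)
im=bot.read_camera('wrist');cv2.imwrite('pics/w_med.png',im[:,:,::-1]);c=cam('wrist');np.savez('pics/w_med.npz',*c)
print(proj(c,[(.644,-.06,.059)]))"
```

```text
t2.77 [ 0.642  -0.063   0.2706] F [0.4 1.3 1. ] w0.998 xax [-0.17   0.985 -0.001] yax [ 0.985  0.17  -0.001]
shift [-0.1503 -0.2349  0.001 ]
[[321.96236037 172.1414837 ]]
```

View pics/w_med.png

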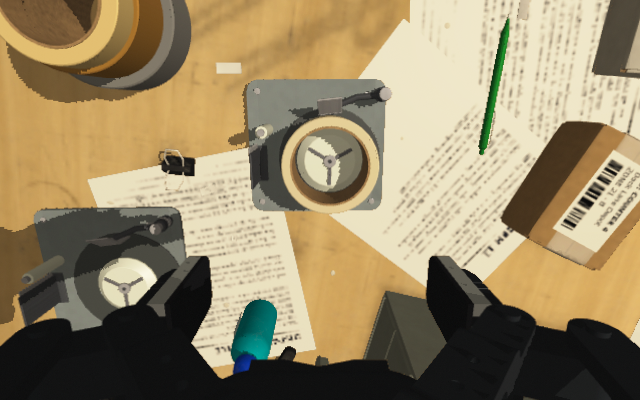

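jog_arm --plan '[{"claw":0,"x":-0.033,"y":-0.052,"z":0,"turn":0},{"claw":0,"x":-0.033,"y":-0.052,"z":0,"turn":0},{"claw":0,"x":-0.033,"y":-0.052,"z":0,"turn":0},{"claw":0,"x":-0.033,"y":-0.052,"z":0,"turn":0},{"claw":0,"x":0,"y":0,"z":0,"turn":0}]'

```text
time: 3.45
tool_pos: [0.4588, -0.2259, 0.2712]
tcp_rot: [-2.021, -2.405, 0.001]
wrist_force: [0.6, 0.8, 0.1]
width: 1.002
```

```bash
python3 -c "
from h import *
to(.46,.03,.30)
im=bot.read_camera('wrist');cv2.imwrite('pics/w_large.png',im[:,:,::-1]);c=cam('wrist');np.savez('pics/w_large.npz',*c)"
```

```text
t3.45 [ 0.4588 -0.2259  0.2712] F [0.6 0.8 0.1] w1.002 xax [-0.172  0.985  0.   ] yax [ 0.985  0.172 -0.001]
shift [ 0.2519  0.0452 -0.0288]
```

jog_arm --plan '[{"claw":0,"x":0.055,"y":0.01,"z":-0.02,"turn":0},{"claw":0,"x":0.055,"y":0.01,"z":-0.02,"turn":0},{"claw":0,"x":0.055,"y":0.01,"z":0,"turn":0},{"claw":0,"x":0.055,"y":0.01,"z":0,"turn":0},{"claw":0,"x":0.045,"y":0,"z":0,"turn":0},{"claw":0,"x":0,"y":0,"z":0,"turn":0}]'

```text
time: 4.25
tool_pos: [0.4536, 0.0476, 0.3113]
tcp_rot: [-2.007, -2.415, -0.002]
wrist_force: [-0.4, -0.2, -1.2]
width: 0.999
```

```bash
python3 - <<'E'
from h import *
st()
im=bot.read_camera('wrist');cv2.imwrite('pics/w_stack.png',im[:,:,::-1]);c=cam('wrist');np.savez('pics/w_stack.npz',*c)
a=[cv2.imread(f'pics/w_{n}.png')[:400] for n in('large','stack')]
cv2.imwrite('pics/two.png',np.vstack([x[:300,:] for x in a]))
E
```

```text
t4.25 [0.4536 0.0476 0.3113] F [-0.4 -0.2 -1.2] w0.999 xax [-0.183  0.983  0.002] yax [0.983 0.183 0.   ]
```

View pics/two.png

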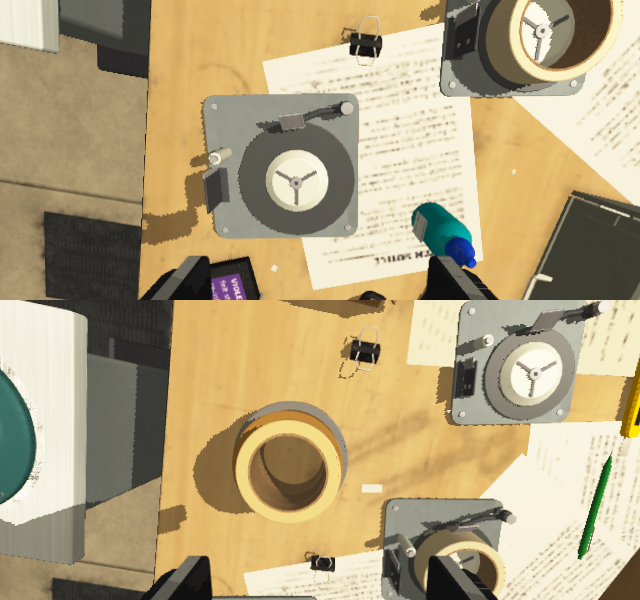

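```bash
cat >> h.py <<'E'
from scipy.optimize import minimize
def load(n):
    d=np.load(f'pics/{n}.npz'); return cv2.imread(f'pics/{n}.png'),(d['arr_0'],d['arr_1'],d['arr_2'])
def fit(im,c,xy0,circles,span=.012):
    g=cv2.GaussianBlur(im,(0,0),1).astype(np.float32)
    m=np.zeros(g.shape[:2],np.float32)
    for k in range(3): m=np.maximum(m,np.hypot(cv2.Sobel(g[:,:,k],cv2.CV_32F,1,0),cv2.Sobel(g[:,:,k],cv2.CV_32F,0,1)))
    m=cv2.GaussianBlur(np.minimum(m,200),(0,0),1)
    def f(p):
        v=0
        for r,z in circles:
            q=circ(c,p,r,z,120).astype(np.float32); v+=cv2.remap(m,q[:,0],q[:,1],cv2.INTER_LINEAR).mean()
        return -v/len(circles)
    gs=np.arange(-span,span+1e-6,.0015)
    b=min(((f((xy0[0]+a,xy0[1]+e)),xy0[0]+a,xy0[1]+e) for a in gs for e in gs))
    r=minimize(f,b[1:],method='Nelder-Mead',options=dict(initial_simplex=np.array([b[1:],(b[1]+.001,b[2]),(b[1],b[2]+.001)])))
    return r.x.round(4),round(-r.fun,1)
E
python3 - <<'E'
from h import *
for v,n,xy0,cs in [('w_small','small platter',(.676,.182),[(.051,.011)]),('w_small','small hub base',(.676,.182),[(.035,.011)]),
 ('w_stack','small platter',(.676,.182),[(.051,.011)]),
 ('w_large','large platter',(.436,-.251),[(.0665,.011)]),('w_large','large hub',(.436,-.251),[(.036,.011)]),
 ('w_med','large platter',(.436,-.251),[(.0665,.011)]),
 ('w_med','old roll',(.648,-.06),[(.049,.059),(.040,.059)]),('w_large','old roll',(.648,-.06),[(.049,.059),(.040,.059)]),('w_stack','old',(.648,-.06),[(.049,.059),(.040,.059)]),
 ('w_stack','mask top',(.421,.039),[(.05,.12),(.038,.12)]),('w_stack','pack',(.421,.039),[(.056,.096)]),('w_stack','duct',(.421,.039),[(.0655,.048)]),('w_small','mask',(.421,.039),[(.05,.12),(.038,.12)])]:
    im,c=load(v); print(v,n,*fit(im,c,xy0,cs))
im=cv2.imread('pics/top0.png');c=cam('top')
for n,xy0,cs in[('small',(.671,.184),[(.051,.011)]),('large',(.436,-.251),[(.0665,.011)]),('old',(.644,-.06),[(.049,.059),(.04,.059)]),('mask',(.421,.039),[(.05,.12),(.038,.12)])]: print('top',n,*fit(im,c,xy0,cs))
E
```

```text
w_small small platter [0.6777 0.18  ] 106.0
w_small small hub base [0.6793 0.1799] 176.3
w_stack small platter [0.6719 0.1848] 104.1
w_large large platter [ 0.4372 -0.2477] 119.0
w_large large hub [ 0.4378 -0.2482] 180.5
w_med large platter [ 0.4373 -0.2455] 50.7
w_med old roll [ 0.6507 -0.0531] 170.0
w_large old roll [ 0.6519 -0.0547] 100.2
w_stack old [ 0.6496 -0.0585] 105.3
w_stack mask top [0.4239 0.043 ] 148.2
w_stack pack [0.4211 0.0441] 100.6
w_stack duct [0.4204 0.0343] 90.2
w_small mask [0.4293 0.0394] 77.6
top small [0.6589 0.175 ] 106.3
top large [ 0.4354 -0.2508] 98.7
top old [ 0.6488 -0.0574] 145.8
top mask [0.4227 0.0438] 155.1
```

```bash
python3 -c "
from h import *
to(.694,-.047,.13)"
```

```text
t4.30 [0.4539 0.0459 0.3113] F [ 0.1 -0.5  0.3] w1.002 xax [-0.181  0.983  0.   ] yax [0.983 0.181 0.   ]
shift [-0.135   0.2192  0.1812]
```

jog_arm --plan '[{"claw":0.3,"x":-0.027,"y":0.044,"z":0.02,"turn":0},{"claw":0.3,"x":-0.027,"y":0.044,"z":0.02,"turn":0},{"claw":0.3,"x":-0.027,"y":0.044,"z":0.04,"turn":0},{"claw":0.3,"x":-0.027,"y":0.044,"z":0.04,"turn":0},{"claw":0.3,"x":-0.027,"y":0.043,"z":0.04,"turn":0},{"claw":0.3,"x":0,"y":0,"z":0.02,"turn":0},{"claw":0.3,"x":0,"y":0,"z":0,"turn":0},{"claw":0.3,"x":0,"y":0,"z":0,"turn":0}]'

```text
time: 5.3
tool_pos: [0.6876, -0.0493, 0.1379]
tcp_rot: [2.016, 2.407, 0.002]
wrist_force: [-0.4, 0.3, 0.1]
width: 0.701
```

```bash
python3 - <<'E'
from h import *
to(.694,-.047,.031)
im=bot.read_camera('wrist');cv2.imwrite('pics/g1.png',im[:,:,::-1]);c=cam('wrist');np.savez('pics/g1.npz',*c)
im,c=load('g1'); print(fit(im,c,(.650,-.055),[(.049,.059),(.04,.059)]))
E
```

```text
t5.30 [ 0.6876 -0.0493  0.1379] F [-0.4  0.3  0.1] w0.701 xax [-0.175  0.984 -0.   ] yax [0.984 0.176 0.002]
shift [0.0012 0.0065 0.1069]
(array([ 0.6513, -0.0561]), np.float64(146.3))
```

View pics/g1.png

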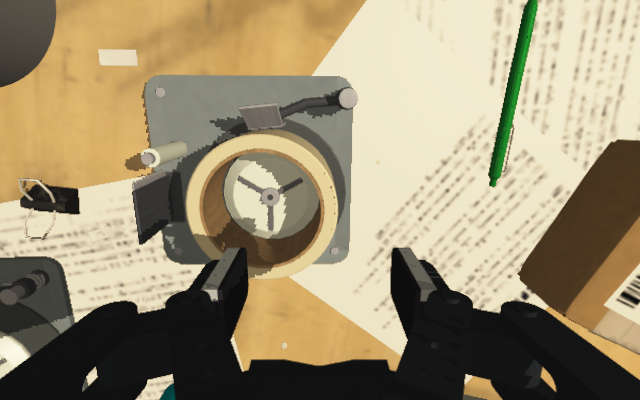

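jog_arm --plan '[{"claw":0.3,"x":0.001,"y":0.0075,"z":0.04,"turn":0},{"claw":0.3,"x":0,"y":0,"z":0.04,"turn":0},{"claw":0.3,"x":0,"y":0,"z":0.027,"turn":0},{"claw":0.3,"x":0,"y":0,"z":0,"turn":0},{"claw":0.95,"x":0,"y":0,"z":0,"turn":0},{"claw":0.95,"x":0,"y":0,"z":0,"turn":0},{"claw":0.95,"x":0,"y":0,"z":0,"turn":0},{"claw":0.95,"x":0,"y":0,"z":0,"turn":0},{"claw":0.95,"x":0,"y":0,"z":0,"turn":0},{"claw":0.95,"x":0,"y":0,"z":0,"turn":0}]'

```text
time: 6.6
tool_pos: [0.6964, -0.0476, 0.0315]
tcp_rot: [2.016, 2.406, 0.003]
wrist_force: [-0.1, -0.6, 5.8]
width: 0.099
```

```bash
python3 - <<'E'
from h import *
im,c=load('g1'); print('medhub',unproj(c,(270,197),.021))
to(.41,.31,.15)
E
```

```text
medhub [[ 0.65181908 -0.05698918  0.021     ]]
t6.60 [ 0.6964 -0.0476  0.0315] F [-0.1 -0.6  5.8] w0.099 xax [-0.175  0.985 -0.001] yax [0.985 0.175 0.003]
shift [ 0.4021 -0.219  -0.1197]
```

jog_arm --plan '[{"claw":0.95,"x":0,"y":0,"z":-0.03,"turn":0},{"claw":0.95,"x":0,"y":0,"z":-0.05,"turn":0},{"claw":0.95,"x":0,"y":0,"z":-0.05,"turn":0},{"claw":0.95,"x":0.052,"y":-0.024,"z":-0.02,"turn":0},{"claw":0.95,"x":0.052,"y":-0.024,"z":0,"turn":0},{"claw":0.95,"x":0.052,"y":-0.024,"z":0,"turn":0},{"claw":0.95,"x":0.052,"y":-0.024,"z":0,"turn":0},{"claw":0.95,"x":0.052,"y":-0.024,"z":0,"turn":0},{"claw":0.95,"x":0.052,"y":-0.024,"z":0,"turn":0},{"claw":0.95,"x":0.052,"y":-0.024,"z":0,"turn":0}]'

```text
time: 7.85
tool_pos: [0.4641, 0.2828, 0.179]
tcp_rot: [-2.018, -2.408, -0.0]
wrist_force: [0.4, 0.6, -2.6]
width: 0.095
```

jog_arm --plan '[{"claw":0.95,"x":0.024,"y":-0.01,"z":0,"turn":0},{"claw":0.95,"x":0,"y":0,"z":0,"turn":0},{"claw":0.95,"x":0,"y":0,"z":0,"turn":0}]'

```text
time: 8.22
tool_pos: [0.4516, 0.303, 0.1789]
tcp_rot: [2.017, 2.408, -0.001]
wrist_force: [0.8, -0.4, -2.1]
width: 0.101
```

```bash
python3 - <<'E'
from h import *
to(.446,.322,.12)
im=bot.read_camera('wrist');cv2.imwrite('pics/g2.png',im[:,:,::-1]);c=cam('wrist');np.savez('pics/g2.npz',*c)
E
```

```text
t8.22 [0.4516 0.303  0.1789] F [ 0.8 -0.4 -2.1] w0.101 xax [-0.175  0.984 -0.001] yax [ 0.984  0.175 -0.   ]
shift [ 0.0197 -0.0022  0.0589]
```

View pics/g2.png

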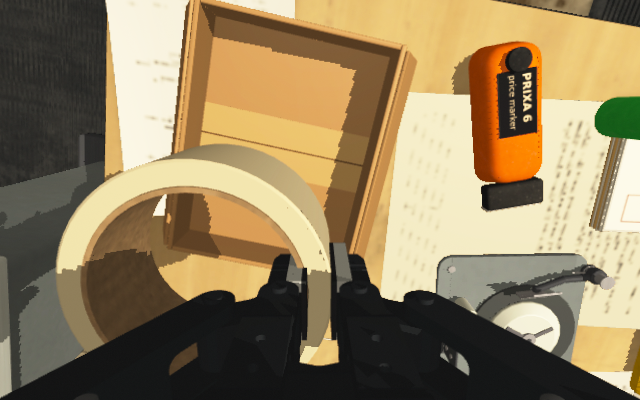

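```bash
python3 - <<'E'
from h import *
im,c=load('g2'); print(unproj(c,[(191,2),(405,46),(166,246)],.048).round(4), unproj(c,[(358,162),(207,100)],.008).round(4))
E
```

```text
[[0.3424 0.4176 0.048 ]
 [0.4922 0.4164 0.048 ]
 [0.3367 0.2357 0.048 ]] [[0.4819 0.325  0.008 ]
 [0.3468 0.354  0.008 ]]
```

jog_arm --plan '[{"claw":0.95,"x":0.0266,"y":0.005,"z":0.03,"turn":0},{"claw":0.95,"x":0,"y":0,"z":0.04,"turn":0},{"claw":0.95,"x":0,"y":0,"z":0.04,"turn":0},{"claw":0.95,"x":0,"y":0,"z":0.02,"turn":0},{"claw":0.95,"x":0,"y":0,"z":0.01,"turn":0},{"claw":0.95,"x":0,"y":0,"z":0.008,"turn":0},{"claw":0.95,"x":0,"y":0,"z":0,"turn":0}]'

```text
time: 9.15
tool_pos: [0.4522, 0.3303, 0.0312]
tcp_rot: [2.018, 2.407, 0.0]
wrist_force: [0.1, 0.4, -1.4]
width: 0.097
```

```bash
python3 -c "
from h import *
st()"
```

```text
t9.15 [0.4522 0.3303 0.0312] F [ 0.1  0.4 -1.4] w0.097 xax [-0.175  0.985  0.   ] yax [0.985 0.175 0.   ]
```

jog_arm --plan '[{"claw":0.95,"x":0,"y":0,"z":0.0025,"turn":0},{"claw":0.95,"x":0,"y":0,"z":0,"turn":0},{"claw":0.75,"x":0,"y":0,"z":0,"turn":0},{"claw":0.72,"x":0,"y":0,"z":0,"turn":0},{"claw":0.72,"x":0,"y":0,"z":0,"turn":0},{"claw":0.72,"x":0,"y":0,"z":-0.02,"turn":0},{"claw":0.72,"x":0,"y":0,"z":-0.05,"turn":0},{"claw":0.6,"x":0,"y":0,"z":-0.06,"turn":0},{"claw":0.5,"x":0,"y":0,"z":-0.06,"turn":0}]'

```text
time: 10.28
tool_pos: [0.4514, 0.3303, 0.2202]
tcp_rot: [-2.017, -2.408, 0.0]
wrist_force: [0.9, 0.3, 0.8]
width: 0.501
```

```bash
python3 - <<'E'
from h import *
im=bot.read_camera('side');crop(im,150,150,350,260,3.5,'pics/s1.png')
to(.467,.051,.2)
E
```

```text
t10.32 [0.4557 0.3332 0.2305] F [2.5 2.2 6.3] w0.500 xax [-0.175  0.985  0.006] yax [0.984 0.175 0.013]
shift [-0.28   -0.0387  0.0284]
```

View pics/s1.png

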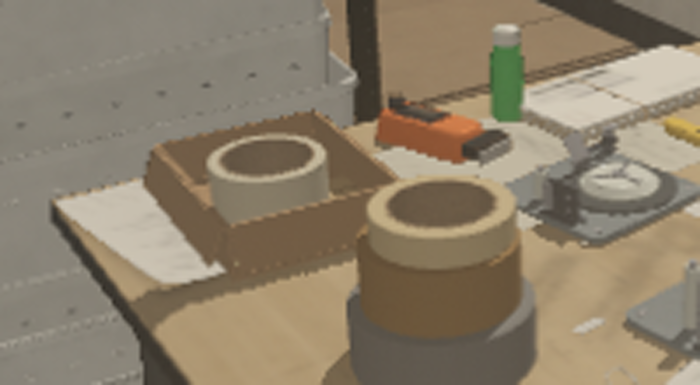

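jog_arm --plan '[{"claw":0.5,"x":-0.056,"y":-0.006,"z":0,"turn":0},{"claw":0.5,"x":-0.056,"y":-0.007,"z":0,"turn":0},{"claw":0.5,"x":-0.056,"y":-0.007,"z":0,"turn":0},{"claw":0.5,"x":-0.056,"y":-0.007,"z":0.01,"turn":0},{"claw":0.5,"x":-0.053,"y":-0.007,"z":0.01,"turn":0},{"claw":0.5,"x":0,"y":0,"z":0,"turn":0},{"claw":0.5,"x":0,"y":0,"z":0,"turn":0}]'

```text
time: 11.2
tool_pos: [0.4669, 0.0521, 0.1986]
tcp_rot: [-2.019, -2.407, -0.001]
wrist_force: [0.1, -0.6, 0.2]
width: 0.498
```

```bash
python3 - <<'E'
from h import *
s,Rm=st()
im=bot.read_camera('wrist');cv2.imwrite('pics/g3.png',im[:,:,::-1]);c=cam('wrist');np.savez('pics/g3.npz',*c)
im,c=load('g3'); x0=(.4235,.0435)
x,_=fit(im,c,x0,[(.05,.12),(.038,.12)]);print('mask',x,_)
print('pack',fit(im,c,x0,[(.056,.096)]),'duct',fit(im,c,x0,[(.0655,.048)]))
to(*(x+.044*Rm[:2,1]),.109)
E
```

```text
t11.20 [0.4669 0.0521 0.1986] F [ 0.1 -0.6  0.2] w0.498 xax [-0.174  0.985  0.001] yax [0.985 0.174 0.   ]
mask [0.4238 0.0453] 124.7
pack (array([0.4215, 0.0368]), np.float64(105.9)) duct (array([0.4204, 0.0467]), np.float64(91.6))
t11.25 [0.467  0.0527 0.1988] F [ 0.3  1.  -0.5] w0.500 xax [-0.175  0.984  0.001] yax [0.984 0.175 0.001]
shift [0.0002 0.0001 0.0898]
```

View pics/g3.png

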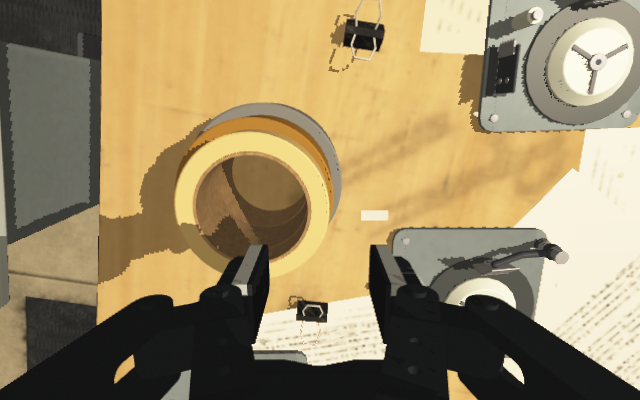

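jog_arm --plan '[{"claw":0.5,"x":0,"y":0,"z":0.04,"turn":0},{"claw":0.5,"x":0,"y":0,"z":0.03,"turn":0},{"claw":0.5,"x":0,"y":0,"z":0.0195,"turn":0},{"claw":0.5,"x":0,"y":0,"z":0,"turn":0},{"claw":0.95,"x":0,"y":0,"z":0,"turn":0},{"claw":0.95,"x":0,"y":0,"z":0,"turn":0},{"claw":0.95,"x":0,"y":0,"z":0,"turn":0},{"claw":0.95,"x":0,"y":0,"z":0,"turn":0}]'

```text
time: 12.25
tool_pos: [0.4684, 0.0524, 0.1106]
tcp_rot: [2.017, 2.406, 0.005]
wrist_force: [0.5, 3.2, 5.7]
width: 0.114
```

```bash
python3 - <<'E'
from h import *
s,Rm=st()
E
```

```text
t12.25 [0.4684 0.0524 0.1106] F [0.5 3.2 5.7] w0.114 xax [-0.175  0.985  0.   ] yax [0.985 0.175 0.004]
```

jog_arm --plan '[{"claw":0.95,"x":0,"y":0,"z":-0.02,"turn":0},{"claw":0.95,"x":0,"y":0,"z":-0.04,"turn":0},{"claw":0.95,"x":0.015,"y":0.045,"z":-0.03,"turn":0},{"claw":0.95,"x":0.015,"y":0.045,"z":0,"turn":0},{"claw":0.95,"x":0.015,"y":0.045,"z":0,"turn":0},{"claw":0.95,"x":0.015,"y":0.045,"z":0,"turn":0},{"claw":0.95,"x":0.015,"y":0.045,"z":0,"turn":0},{"claw":0.95,"x":0.015,"y":0.045,"z":0,"turn":0},{"claw":0.95,"x":0,"y":0,"z":0,"turn":0},{"claw":0.95,"x":0,"y":0,"z":0,"turn":0}]'

```text
time: 13.5
tool_pos: [0.7158, 0.1871, 0.1976]
tcp_rot: [-2.017, -2.407, 0.005]
wrist_force: [0.1, -0.6, -1.1]
width: 0.114
```

```bash
python3 - <<'E'
from h import *
s,Rm=st()
im=bot.read_camera('wrist');cv2.imwrite('pics/g4.png',im[:,:,::-1]);c=cam('wrist');np.savez('pics/g4.npz',*c)
im,c=load('g4'); p=s['tool_pos']; x0=p[:2]-.044*Rm[:2,1]
ztop=p[2]+.0115
print('held expected',x0,'fit',fit(im,c,x0,[(.05,ztop),(.038,ztop)],.006))
print('hub',fit(im,c,(.677,.181),[(.035,.011)]),fit(im,c,(.677,.181),[(.051,.011)]))
E
```

```text
t13.50 [0.7158 0.1871 0.1976] F [ 0.1 -0.6 -1.1] w0.114 xax [-0.175  0.985 -0.001] yax [ 0.985  0.175 -0.003]
held expected [0.67245964 0.1794139 ] fit (array([0.673 , 0.1799]), np.float64(75.6))
hub (array([0.6733, 0.1873]), np.float64(114.6)) (array([0.6729, 0.1881]), np.float64(84.5))
```

View pics/g4.png

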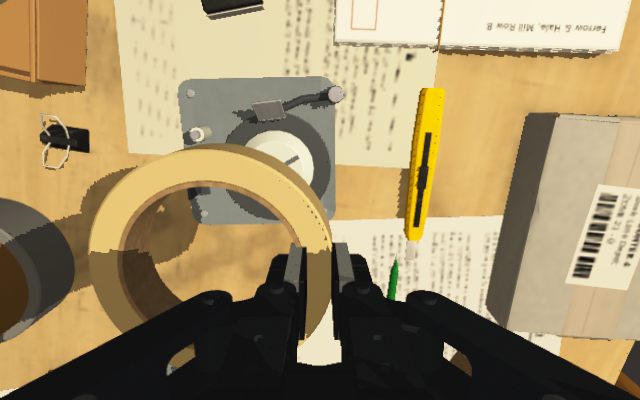

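jog_arm --plan '[{"claw":0.95,"x":-0.05,"y":0,"z":0,"turn":0},{"claw":0.95,"x":0,"y":0,"z":0,"turn":0},{"claw":0.95,"x":0,"y":0,"z":0,"turn":0}]'

```text
time: 13.92
tool_pos: [0.7248, 0.1377, 0.1997]
tcp_rot: [-2.019, -2.406, -0.001]
wrist_force: [0.6, 0.0, -1.3]
width: 0.117
```

```bash
python3 - <<'E'
from h import *
s,Rm=st()
im=bot.read_camera('wrist');cv2.imwrite('pics/g5.png',im[:,:,::-1]);c=cam('wrist');np.savez('pics/g5.npz',*c)
im,c=load('g5'); p=s['tool_pos']
for z in (.2085,.2095,.2105): x0=p[:2]-.044*Rm[:2,1]; print('held exp',x0,fit(im,c,x0,[(.05,z)],.006),fit(im,c,x0,[(.038,z)],.006))
h=(.677,.181)
for r,z in[(.051,.011),(.035,.011),(.034,.021),(.033,.021),(.032,.021)]: print(r,fit(im,c,h,[(r,z)],.01))
cr=im[60:260,100:420].copy()
for r,z in[(.051,.011),(.035,.011)]:
    x,_=fit(im,c,h,[(r,z)],.01); cv2.polylines(im,[np.int32(circ(c,x,r,z)*8)],True,(0,0,255),1,cv2.LINE_AA,3)
x,_=fit(im,c,x0,[(.05,p[2]+.0115),(.038,p[2]+.0115)],.006)
for r in(.05,.038): cv2.polylines(im,[np.int32(circ(c,x,r,p[2]+.0115)*8)],True,(255,0,0),1,cv2.LINE_AA,3)
cv2.imwrite('pics/g5c.png',cv2.resize(im[20:320,80:400],None,fx=2,fy=2,interpolation=cv2.INTER_CUBIC))
E
```

```text
t13.93 [0.7248 0.1377 0.1997] F [ 0.6  0.  -1.3] w0.117 xax [-0.174  0.985  0.   ] yax [0.985 0.174 0.   ]
held exp [0.68149933 0.13010504] (array([0.682 , 0.1309]), np.float64(94.8)) (array([0.6814, 0.1312]), np.float64(89.2))
held exp [0.68149933 0.13010504] (array([0.6825, 0.131 ]), np.float64(86.6)) (array([0.6818, 0.1314]), np.float64(89.1))
held exp [0.68149933 0.13010504] (array([0.6828, 0.131 ]), np.float64(79.0)) (array([0.682 , 0.1316]), np.float64(85.3))
0.051 (array([0.673 , 0.1886]), np.float64(94.1))
0.035 (array([0.6734, 0.1888]), np.float64(176.9))
0.034 (array([0.6746, 0.1892]), np.float64(176.0))
0.033 (array([0.6745, 0.1894]), np.float64(161.8))
0.032 (array([0.6764, 0.1902]), np.float64(107.9))
```

View pics/g5c.png

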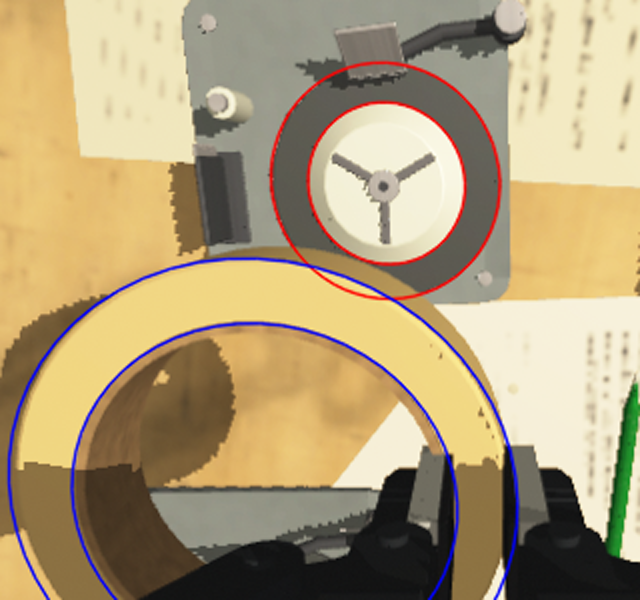

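```bash
python3 - <<'E'
from h import *
im,c=load('g5')
for z in (.199,.201,.203,.205,.207,.209): print(z,fit(im,c,(.6815,.131),[(.05,z),(.038,z)],.006),fit(im,c,(.6815,.131),[(.05,z)],.006),fit(im,c,(.6815,.131),[(.038,z)],.006))
E
```

```text
0.199 (array([0.6782, 0.1291]), np.float64(60.7)) (array([0.6811, 0.1332]), np.float64(68.4)) (array([0.6785, 0.1289]), np.float64(68.9))
0.201 (array([0.6788, 0.1295]), np.float64(67.7)) (array([0.6799, 0.1299]), np.float64(67.8)) (array([0.6784, 0.1291]), np.float64(74.0))
0.203 (array([0.6797, 0.1301]), np.float64(75.5)) (array([0.68  , 0.1302]), np.float64(80.7)) (array([0.6789, 0.1296]), np.float64(76.2))
0.205 (array([0.6804, 0.1303]), np.float64(86.1)) (array([0.6805, 0.1302]), np.float64(98.7)) (array([0.68  , 0.1304]), np.float64(74.7))
0.207 (array([0.6811, 0.1307]), np.float64(94.5)) (array([0.6812, 0.1306]), np.float64(108.5)) (array([0.6809, 0.1308]), np.float64(82.6))
0.209 (array([0.6818, 0.1311]), np.float64(85.8)) (array([0.6824, 0.131 ]), np.float64(90.6)) (array([0.6816, 0.1313]), np.float64(89.7))
```

jog_arm --plan '[{"claw":0.95,"x":0.0585,"y":0.0022,"z":0,"turn":0},{"claw":0.95,"x":0,"y":0,"z":0.05,"turn":0},{"claw":0.95,"x":0,"y":0,"z":0.05,"turn":0},{"claw":0.95,"x":0,"y":0,"z":0.034,"turn":0},{"claw":0.95,"x":0,"y":0,"z":0,"turn":0},{"claw":0.95,"x":0,"y":0,"z":0,"turn":0}]'

```text
time: 14.72
tool_pos: [0.7185, 0.1973, 0.0669]
tcp_rot: [2.016, 2.408, 0.003]
wrist_force: [0.9, 0.2, -1.0]
width: 0.119
```

```bash
python3 - <<'E'
from h import *
s,Rm=st(); im=bot.read_camera('wrist')
p=s['tool_pos'];print('target tcp',np.array([.6732,.1887])+.044*Rm[:2,1]+[.0003,-.0006])
E
```

```text
t14.72 [0.7185 0.1973 0.0669] F [ 0.9  0.2 -1. ] w0.119 xax [-0.176  0.984  0.   ] yax [0.984 0.176 0.002]
target tcp [0.71681519 0.19583199]
```

jog_arm --plan '[{"claw":0.95,"x":-0.001,"y":-0.0015,"z":0.01,"turn":0},{"claw":0.95,"x":0,"y":0,"z":0.01,"turn":0},{"claw":0.95,"x":0,"y":0,"z":0.006,"turn":0},{"claw":0.95,"x":0,"y":0,"z":0.006,"turn":0},{"claw":0.95,"x":0,"y":0,"z":0.004,"turn":0},{"claw":0.95,"x":0,"y":0,"z":0,"turn":0},{"claw":0.95,"x":0,"y":0,"z":0,"turn":0}]'

```text
time: 15.65
tool_pos: [0.7163, 0.1953, 0.029]
tcp_rot: [-2.017, -2.408, 0.0]
wrist_force: [0.2, 0.1, -0.6]
width: 0.12
```

```bash
python3 - <<'E'
from h import *
s,Rm=st(); im=bot.read_camera('side')
crop(im,260,160,440,270,4,'pics/s2.png')
cv2.imwrite('pics/g6.png',bot.read_camera('wrist')[:,:,::-1])
E
```

```text
t15.65 [0.7163 0.1953 0.029 ] F [ 0.2  0.1 -0.6] w0.120 xax [-0.175  0.985 -0.   ] yax [ 0.985  0.175 -0.   ]
```

View pics/g6.png

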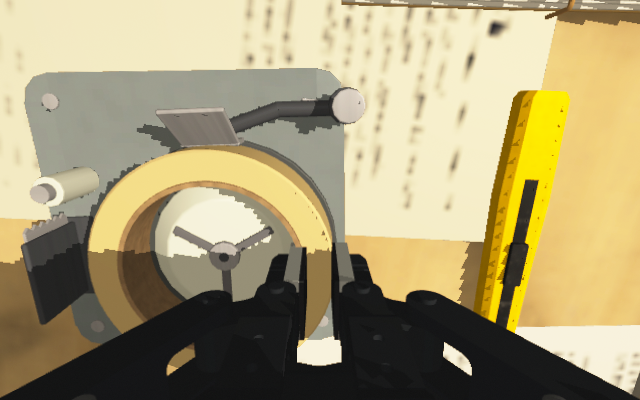

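jog_arm --plan '[{"claw":0.95,"x":0,"y":0,"z":0.002,"turn":0},{"claw":0.95,"x":0,"y":0,"z":0.002,"turn":0},{"claw":0.95,"x":0,"y":0,"z":0,"turn":0},{"claw":0.95,"x":0,"y":0,"z":0,"turn":0}]'

```text
time: 16.25
tool_pos: [0.7168, 0.1955, 0.0261]
tcp_rot: [2.017, 2.408, 0.002]
wrist_force: [-2.0, -1.0, 5.6]
width: 0.117
```

jog_arm --plan '[{"claw":0.95,"x":0,"y":0,"z":0.002,"turn":0},{"claw":0.95,"x":0,"y":0,"z":0,"turn":0},{"claw":0.95,"x":0,"y":0,"z":0,"turn":0}]'

```text
time: 16.62
tool_pos: [0.7171, 0.1955, 0.0259]
tcp_rot: [2.017, 2.407, 0.002]
wrist_force: [-3.9, -1.5, 11.6]
width: 0.119
```

jog_arm --plan '[{"claw":0.72,"x":0,"y":0,"z":0,"turn":0},{"claw":0.72,"x":0,"y":0,"z":-0.002,"turn":0},{"claw":0.72,"x":0,"y":0,"z":-0.02,"turn":0},{"claw":0.72,"x":0,"y":0,"z":-0.03,"turn":0},{"claw":0.14,"x":0,"y":-0.02,"z":-0.02,"turn":0},{"claw":0.14,"x":0,"y":-0.024,"z":0,"turn":0},{"claw":0.14,"x":0,"y":0,"z":0,"turn":0},{"claw":0.14,"x":0,"y":0,"z":0,"turn":0}]'

```text
time: 17.62
tool_pos: [0.6737, 0.1877, 0.0958]
tcp_rot: [2.017, 2.408, 0.002]
wrist_force: [1.2, -0.4, 0.2]
width: 0.864
```

```bash
python3 - <<'E'
from h import *
to(.6732,.1887,.04)
cv2.imwrite('pics/g7.png',bot.read_camera('wrist')[:,:,::-1]);c=cam('wrist');np.savez('pics/g7.npz',*c)
im,c=load('g7')
for z in(.033,.035,.037,.039): print(z,fit(im,c,(.6732,.1887),[(.05,z),(.038,z)],.006))
E
```

```text
t17.62 [0.6737 0.1877 0.0958] F [ 1.2 -0.4  0.2] w0.864 xax [-0.175  0.985  0.   ] yax [0.985 0.175 0.001]
shift [ 0.001  -0.0004  0.0558]
0.033 (array([0.6734, 0.1877]), np.float64(145.8))
0.035 (array([0.6732, 0.1881]), np.float64(138.5))
0.037 (array([0.6732, 0.1884]), np.float64(119.0))
0.039 (array([0.6734, 0.1886]), np.float64(94.6))
```

jog_arm --plan '[{"claw":0.14,"x":0.0005,"y":0,"z":0.04,"turn":0},{"claw":0.14,"x":0,"y":0,"z":0.02,"turn":0},{"claw":0.14,"x":0,"y":0,"z":0.006,"turn":0},{"claw":0.14,"x":0,"y":0,"z":0.004,"turn":0},{"claw":0.14,"x":0,"y":0,"z":0,"turn":0},{"claw":0.14,"x":0,"y":0,"z":0,"turn":0}]'

```text
time: 18.42
tool_pos: [0.6741, 0.1883, 0.0264]
tcp_rot: [2.017, 2.407, 0.003]
wrist_force: [-0.9, -0.1, 3.1]
width: 0.858
```

jog_arm --plan '[{"claw":0.14,"x":0,"y":0,"z":0.003,"turn":0},{"claw":0.14,"x":0,"y":0,"z":0,"turn":0},{"claw":0.14,"x":0,"y":0,"z":0,"turn":0}]'

```text
time: 18.8
tool_pos: [0.6741, 0.1884, 0.0262]
tcp_rot: [2.017, 2.407, 0.003]
wrist_force: [-4.8, -2.1, 16.6]
width: 0.86
```

jog_arm --plan '[{"claw":0.14,"x":0,"y":0,"z":-0.03,"turn":0},{"claw":0.3,"x":0,"y":0,"z":-0.05,"turn":0},{"claw":0.4,"x":-0.02,"y":-0.03,"z":-0.05,"turn":0},{"claw":0.45,"x":-0.02,"y":-0.046,"z":-0.03,"turn":0},{"claw":0.45,"x":-0.02,"y":-0.049,"z":0,"turn":0},{"claw":0.45,"x":-0.02,"y":-0.049,"z":0,"turn":0},{"claw":0.45,"x":-0.0175,"y":-0.049,"z":0,"turn":0},{"claw":0.45,"x":0,"y":0,"z":0,"turn":0},{"claw":0.45,"x":0,"y":0,"z":0,"turn":0},{"claw":0.45,"x":0,"y":0,"z":0,"turn":0}]'

```text
time: 20.05
tool_pos: [0.4719, 0.0535, 0.1826]
tcp_rot: [2.016, 2.408, 0.002]
wrist_force: [-0.9, 0.1, 0.6]
width: 0.55
```

```bash
cat >> h.py <<'E'
def shot(n):
    s,Rm=st(); c0=cam('wrist'); cv2.imwrite(f'pics/{n}.png',bot.read_camera('wrist')[:,:,::-1]); np.savez(f'pics/{n}.npz',*c0)
    im,c=load(n); return im,c,s['tool_pos'],Rm
def ov(im,c,L):
    im=im.copy()
    for x,r,z,col in L: cv2.polylines(im,[np.int32(circ(c,x,r,z)*8)],True,col,1,cv2.LINE_AA,3)
    return im
E
python3 - <<'E'
from h import *
im,c,p,Rm=shot('g8'); x0=(.4238,.0453)
for z in(.094,.096,.098): print('pack',z,fit(im,c,x0,[(.056,z),(.040,z)],.009))
x,_=fit(im,c,x0,[(.056,.096),(.040,.096)],.009)
d,_=fit(im,c,x0,[(.0655,.048)],.009);print('duct',d,_)
to(*(x+.048*Rm[:2,1]),.066)
# medium hub
print('med platter',fit(im,c,(.6515,-.056),[(.057,.011)],.009),fit(im,c,(.6515,-.056),[(.037,.011)],.009))
E
```

```text
t20.05 [0.4719 0.0535 0.1826] F [-0.9  0.1  0.6] w0.550 xax [-0.176  0.984 -0.   ] yax [0.984 0.176 0.002]
pack 0.094 (array([0.4207, 0.0458]), np.float64(95.6))
pack 0.096 (array([0.421 , 0.0462]), np.float64(87.8))
pack 0.098 (array([0.4214, 0.0464]), np.float64(75.3))
duct [0.4206 0.0466] 79.5
t20.10 [0.4717 0.0535 0.1824] F [0.1 1.4 0.3] w0.550 xax [-0.176  0.984 -0.   ] yax [0.984 0.176 0.001]
shift [ 0.0017 -0.0033  0.1164]
med platter (array([ 0.6494, -0.0545]), np.float64(54.3)) (array([ 0.6529, -0.0569]), np.float64(68.8))
```

jog_arm --plan '[{"claw":0.45,"x":0.0015,"y":-0.0033,"z":0.04,"turn":0},{"claw":0.45,"x":0,"y":0,"z":0.04,"turn":0},{"claw":0.45,"x":0,"y":0,"z":0.036,"turn":0},{"claw":0.45,"x":0,"y":0,"z":0,"turn":0},{"claw":0.95,"x":0,"y":0,"z":0,"turn":0},{"claw":0.95,"x":0,"y":0,"z":0,"turn":0},{"claw":0.95,"x":0,"y":0,"z":0,"turn":0},{"claw":0.95,"x":0,"y":0,"z":0,"turn":0}]'

```text
time: 21.1
tool_pos: [0.4692, 0.0542, 0.0681]
tcp_rot: [2.015, 2.405, 0.006]
wrist_force: [2.5, 1.4, 7.5]
width: 0.179
```

```bash
python3 - <<'E'
from h import *
# medium stand view target: held roll offset by -x .055 from hub
h=np.array([.652,-.056]); to(*(h+.048*np.array([.985,.175])-.06*np.array([-.175,.985])),.20)
E
```

```text
t21.10 [0.4692 0.0542 0.0681] F [2.5 1.4 7.5] w0.179 xax [-0.175  0.985 -0.   ] yax [0.985 0.175 0.005]
shift [-0.2006  0.2094 -0.1309]
```

jog_arm --plan '[{"claw":0.95,"x":0,"y":0,"z":-0.02,"turn":0},{"claw":0.95,"x":0,"y":0,"z":-0.04,"turn":0},{"claw":0.95,"x":0,"y":0,"z":-0.05,"turn":0},{"claw":0.95,"x":-0.04,"y":0.042,"z":-0.02,"turn":0},{"claw":0.95,"x":-0.04,"y":0.042,"z":0,"turn":0},{"claw":0.95,"x":-0.04,"y":0.042,"z":0,"turn":0},{"claw":0.95,"x":-0.04,"y":0.042,"z":0,"turn":0},{"claw":0.95,"x":-0.04,"y":0.042,"z":0,"turn":0},{"claw":0.95,"x":0,"y":0,"z":0,"turn":0},{"claw":0.95,"x":0,"y":0,"z":0,"turn":0}]'

```text
time: 22.35
tool_pos: [0.7074, -0.1061, 0.1943]
tcp_rot: [-2.016, -2.405, 0.002]
wrist_force: [-0.1, 0.3, -2.1]
width: 0.177
```

jog_arm --plan '[{"claw":0.95,"x":0,"y":0,"z":0,"turn":0},{"claw":0.95,"x":0,"y":0,"z":0,"turn":0}]'

```text
time: 22.6
tool_pos: [0.7079, -0.1053, 0.1967]
tcp_rot: [2.016, 2.409, 0.0]
wrist_force: [-0.2, 0.3, -2.5]
width: 0.179
```

```bash
cat >> h.py <<'E'
def place(n,h0,rp,rh,ro,ri,gap):
    im,c,p,Rm=shot(n)
    a=fit(im,c,h0,[(rp,.011)],.009); b=fit(im,c,h0,[(rh,.011)],.009); print('platter',a,'hub',b)
    x0=p[:2]-(ro+ri)/2*Rm[:2,1]; best=None
    for z in p[2]+gap+np.arange(-.006,.0061,.002):
        f=fit(im,c,x0,[(ro,z),(ri,z)],.005); print('held',z.round(4),f,'exp',x0.round(4))
        if best is None or f[1]>best[0][1]: best=(f,z)
    d=b[0]-best[0][0]; print('move tool x,y',(Rm[:2,:2].T@d).round(4))
    o=ov(im,c,[(a[0],rp,.011,(0,0,255)),(b[0],rh,.011,(0,0,255)),(best[0][0],ro,best[1],(255,0,0)),(best[0][0],ri,best[1],(255,0,0))])
    cv2.imwrite(f'pics/{n}o.png',o)
E
python3 - <<'E'
from h import *
place('g9',(.652,-.056),.057,.037,.056,.040,.028)
E
```

```text
t22.60 [ 0.7079 -0.1053  0.1967] F [-0.2  0.3 -2.5] w0.179 xax [-0.176  0.984 -0.   ] yax [0.984 0.176 0.   ]
platter (array([ 0.6508, -0.0562]), np.float64(76.5)) hub (array([ 0.6512, -0.0559]), np.float64(139.5))
held 0.2187 (array([ 0.6597, -0.1142]), np.float64(50.4)) exp [ 0.6606 -0.1138]
held 0.2207 (array([ 0.6596, -0.1139]), np.float64(63.1)) exp [ 0.6606 -0.1138]
held 0.2227 (array([ 0.6603, -0.1137]), np.float64(71.5)) exp [ 0.6606 -0.1138]
held 0.2247 (array([ 0.6608, -0.1135]), np.float64(58.7)) exp [ 0.6606 -0.1138]
held 0.2267 (array([ 0.6613, -0.1132]), np.float64(52.0)) exp [ 0.6606 -0.1138]
held 0.2287 (array([ 0.6612, -0.1129]), np.float64(46.7)) exp [ 0.6606 -0.1138]
held 0.2307 (array([ 0.6611, -0.1134]), np.float64(44.3)) exp [ 0.6606 -0.1138]
move tool x,y [0.0585 0.0012]
```

View pics/g9o.png

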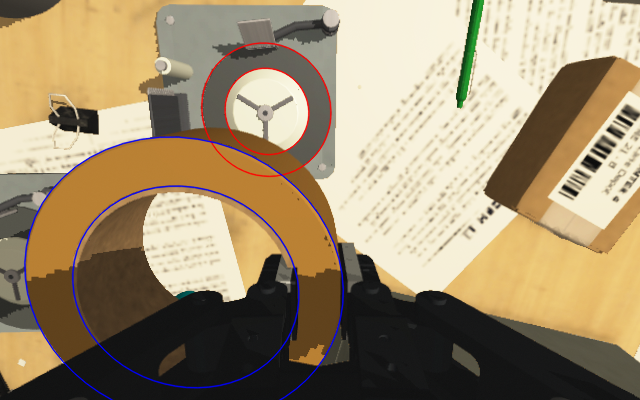

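jog_arm --plan '[{"claw":0.95,"x":0.058,"y":0.0012,"z":0,"turn":0},{"claw":0.95,"x":0,"y":0,"z":0.05,"turn":0},{"claw":0.95,"x":0,"y":0,"z":0.04,"turn":0},{"claw":0.95,"x":0,"y":0,"z":0.02,"turn":0},{"claw":0.95,"x":0,"y":0,"z":0,"turn":0},{"claw":0.95,"x":0,"y":0,"z":0,"turn":0},{"claw":0.95,"x":0,"y":0,"z":0,"turn":0}]'

```text
time: 23.52
tool_pos: [0.7015, -0.0493, 0.0887]
tcp_rot: [2.015, 2.405, 0.004]
wrist_force: [-1.3, 0.8, -2.9]
width: 0.18
```

```bash
python3 -c "
from h import *
to(.6988,-.0475,.035)"
```

```text
t23.52 [ 0.7015 -0.0493  0.0887] F [-1.3  0.8 -2.9] w0.180 xax [-0.175  0.985 -0.001] yax [0.985 0.175 0.004]
shift [ 0.0023 -0.0026  0.0537]
```

jog_arm --plan '[{"claw":0.95,"x":0.002,"y":-0.0022,"z":0,"turn":0},{"claw":0.95,"x":0,"y":0,"z":0,"turn":0},{"claw":0.95,"x":0,"y":0,"z":0,"turn":0}]'

```text
time: 23.9
tool_pos: [0.6971, -0.0473, 0.0862]
tcp_rot: [2.017, 2.408, 0.0]
wrist_force: [-0.8, -0.5, -1.9]
width: 0.183
```

```bash
python3 -c "
from h import *
to(.6988,-.0475,.035);im=bot.read_camera('wrist');to(.6988,-.0475,.035)"
```

```text
t23.90 [ 0.6971 -0.0473  0.0862] F [-0.8 -0.5 -1.9] w0.183 xax [-0.175  0.985 -0.   ] yax [0.985 0.175 0.   ]
shift [-0.0005  0.0016  0.0512]
t23.95 [ 0.6971 -0.0473  0.0861] F [ 0.1  0.4 -2.8] w0.177 xax [-0.175  0.985 -0.   ] yax [0.985 0.175 0.   ]
shift [-0.0005  0.0016  0.0511]
```

jog_arm --plan '[{"claw":0.95,"x":0,"y":0.0015,"z":0.01,"turn":0},{"claw":0.95,"x":0,"y":0,"z":0.01,"turn":0},{"claw":0.95,"x":0,"y":0,"z":0.01,"turn":0},{"claw":0.95,"x":0,"y":0,"z":0.006,"turn":0},{"claw":0.95,"x":0,"y":0,"z":0.006,"turn":0},{"claw":0.95,"x":0,"y":0,"z":0,"turn":0},{"claw":0.95,"x":0,"y":0,"z":0,"turn":0},{"claw":0.95,"x":0,"y":0,"z":0,"turn":0}]'

```text
time: 24.95
tool_pos: [0.6988, -0.0471, 0.0444]
tcp_rot: [2.017, 2.408, 0.0]
wrist_force: [-0.4, -0.6, -1.6]
width: 0.182
```

jog_arm --plan '[{"claw":0.95,"x":0,"y":0,"z":0.004,"turn":0},{"claw":0.95,"x":0,"y":0,"z":0.004,"turn":0},{"claw":0.95,"x":0,"y":0,"z":0,"turn":0},{"claw":0.95,"x":0,"y":0,"z":0,"turn":0}]'

```text
time: 25.45
tool_pos: [0.6984, -0.047, 0.0358]
tcp_rot: [-2.017, -2.408, 0.001]
wrist_force: [-0.1, -0.7, -2.3]
width: 0.181
```

jog_arm --plan '[{"claw":0.95,"x":0,"y":0,"z":0.003,"turn":0},{"claw":0.95,"x":0,"y":0,"z":0.002,"turn":0},{"claw":0.95,"x":0,"y":0,"z":0,"turn":0},{"claw":0.95,"x":0,"y":0,"z":0,"turn":0}]'

```text
time: 25.95
tool_pos: [0.6988, -0.047, 0.0316]
tcp_rot: [2.017, 2.408, 0.0]
wrist_force: [-1.7, 0.2, 2.7]
width: 0.179
```

jog_arm --plan '[{"claw":0.95,"x":0,"y":0,"z":0.002,"turn":0},{"claw":0.95,"x":0,"y":0,"z":0,"turn":0},{"claw":0.65,"x":0,"y":0,"z":0,"turn":0},{"claw":0.65,"x":0,"y":0,"z":-0.002,"turn":0},{"claw":0.65,"x":0,"y":0,"z":-0.02,"turn":0},{"claw":0.65,"x":0,"y":0,"z":-0.05,"turn":0},{"claw":0.04,"x":0,"y":-0.024,"z":-0.02,"turn":0},{"claw":0.04,"x":0,"y":-0.024,"z":0,"turn":0},{"claw":0.04,"x":0,"y":0,"z":0,"turn":0},{"claw":0.04,"x":0,"y":0,"z":0,"turn":0}]'

```text
time: 27.2
tool_pos: [0.6521, -0.0554, 0.1218]
tcp_rot: [2.017, 2.407, 0.001]
wrist_force: [-0.5, -0.5, -0.0]
width: 0.957
```

jog_arm --plan '[{"claw":0.04,"x":0,"y":0,"z":0,"turn":0},{"claw":0.04,"x":0,"y":0,"z":0,"turn":0}]'

```text
time: 27.45
tool_pos: [0.6518, -0.0553, 0.1207]
tcp_rot: [-2.017, -2.408, 0.0]
wrist_force: [-0.1, -0.2, 0.4]
width: 0.96
```

```bash
python3 - <<'E'
from h import *
im,c,p,Rm=shot('g10')
for z in(.057,.059,.061,.063): print(z,fit(im,c,(.6512,-.0559),[(.056,z),(.04,z)],.006))
to(.6512,-.0559,.052)
E
```

```text
t27.45 [ 0.6518 -0.0553  0.1207] F [-0.1 -0.2  0.4] w0.960 xax [-0.175  0.985  0.   ] yax [ 0.985  0.175 -0.   ]
0.057 (array([ 0.6513, -0.0553]), np.float64(116.6))
0.059 (array([ 0.6513, -0.0549]), np.float64(106.0))
0.061 (array([ 0.6496, -0.0539]), np.float64(85.8))
0.063 (array([ 0.6485, -0.0535]), np.float64(78.9))
t27.50 [ 0.6517 -0.0554  0.1206] F [ 0.6 -0.5 -0.4] w0.962 xax [-0.175  0.985  0.   ] yax [ 0.985  0.175 -0.   ]
shift [-0.0005 -0.0005  0.0686]
```

Seated and centred. Press to confirm.

jog_arm --plan '[{"claw":0.04,"x":0,"y":0,"z":0.04,"turn":0},{"claw":0.04,"x":0,"y":0,"z":0.02,"turn":0},{"claw":0.04,"x":0,"y":0,"z":0.006,"turn":0},{"claw":0.04,"x":0,"y":0,"z":0.005,"turn":0},{"claw":0.04,"x":0,"y":0,"z":0.002,"turn":0},{"claw":0.04,"x":0,"y":0,"z":0,"turn":0},{"claw":0.04,"x":0,"y":0,"z":0,"turn":0}]'

```text
time: 28.38
tool_pos: [0.6519, -0.0555, 0.0489]
tcp_rot: [2.017, 2.407, 0.001]
wrist_force: [-0.8, -0.8, -0.1]
width: 0.961
```

jog_arm --plan '[{"claw":0.04,"x":0,"y":0,"z":0.002,"turn":0},{"claw":0.04,"x":0,"y":0,"z":0.002,"turn":0},{"claw":0.04,"x":0,"y":0,"z":0,"turn":0},{"claw":0.04,"x":0,"y":0,"z":0,"turn":0}]'

```text
time: 28.88
tool_pos: [0.6521, -0.0555, 0.0472]
tcp_rot: [2.017, 2.407, 0.001]
wrist_force: [-4.3, 1.7, 14.9]
width: 0.959
```

jog_arm --plan '[{"claw":0.04,"x":0,"y":0,"z":-0.03,"turn":0},{"claw":0.2,"x":0,"y":0,"z":-0.05,"turn":0},{"claw":0.25,"x":0.028,"y":-0.031,"z":-0.045,"turn":0},{"claw":0.25,"x":0.028,"y":-0.032,"z":0,"turn":0},{"claw":0.25,"x":0.028,"y":-0.032,"z":0,"turn":0},{"claw":0.25,"x":0.028,"y":-0.032,"z":0,"turn":0},{"claw":0.25,"x":0.028,"y":-0.032,"z":0,"turn":0},{"claw":0.25,"x":0,"y":0,"z":0,"turn":0},{"claw":0.25,"x":0,"y":0,"z":0,"turn":0},{"claw":0.25,"x":0,"y":0,"z":0,"turn":0}]'

```text
time: 30.12
tool_pos: [0.4714, 0.0541, 0.1694]
tcp_rot: [2.018, 2.407, 0.001]
wrist_force: [0.4, -0.2, -0.5]
width: 0.752
```

jog_arm --plan '[{"claw":0.25,"x":0,"y":0,"z":0,"turn":0},{"claw":0.25,"x":0,"y":0,"z":0,"turn":0}]'

```text
time: 30.38
tool_pos: [0.4707, 0.0542, 0.1689]
tcp_rot: [-2.018, -2.407, 0.0]
wrist_force: [0.2, 0.2, 0.1]
width: 0.751
```

```bash
python3 - <<'E'
from h import *
im,c,p,Rm=shot('g11'); x0=(.4205,.0466)
for z in(.046,.048,.050): print('duct',z,fit(im,c,x0,[(.0655,z),(.039,z)],.009))
x,_=fit(im,c,x0,[(.0655,.048),(.039,.048)],.009)
to(*(x+.0522*Rm[:2,1]),.018)
E
```

```text
t30.38 [0.4707 0.0542 0.1689] F [0.2 0.2 0.1] w0.751 xax [-0.175  0.985 -0.   ] yax [ 0.985  0.175 -0.   ]
duct 0.046 (array([0.42  , 0.0459]), np.float64(108.6))
duct 0.048 (array([0.4203, 0.0466]), np.float64(102.2))
duct 0.05 (array([0.4202, 0.0473]), np.float64(92.2))
t30.43 [0.4706 0.0543 0.1689] F [-0.2  0.1  0.8] w0.750 xax [-0.175  0.985  0.   ] yax [ 0.985  0.175 -0.   ]
shift [0.0012 0.0014 0.1509]
```

jog_arm --plan '[{"claw":0.25,"x":0.001,"y":0.0014,"z":0.05,"turn":0},{"claw":0.25,"x":0,"y":0,"z":0.05,"turn":0},{"claw":0.25,"x":0,"y":0,"z":0.03,"turn":0},{"claw":0.25,"x":0,"y":0,"z":0.02,"turn":0},{"claw":0.25,"x":0,"y":0,"z":0,"turn":0},{"claw":0.95,"x":0,"y":0,"z":0,"turn":0},{"claw":0.95,"x":0,"y":0,"z":0,"turn":0},{"claw":0.95,"x":0,"y":0,"z":0,"turn":0},{"claw":0.95,"x":0,"y":0,"z":0,"turn":0}]'

```text
time: 31.55
tool_pos: [0.4732, 0.0558, 0.0206]
tcp_rot: [2.016, 2.406, 0.004]
wrist_force: [0.1, -0.7, 5.9]
width: 0.304
```

```bash
python3 - <<'E'
from h import *
h=np.array([.4375,-.248]); to(*(h+.0522*np.array([.985,.175])-.065*np.array([-.175,.985])),.15)
E
```

```text
t31.55 [0.4732 0.0558 0.0206] F [ 0.1 -0.7  5.9] w0.304 xax [-0.175  0.985 -0.   ] yax [0.985 0.175 0.003]
shift [-0.358  -0.0358 -0.1293]
```

jog_arm --plan '[{"claw":0.95,"x":0,"y":0,"z":-0.02,"turn":0},{"claw":0.95,"x":0,"y":0,"z":-0.05,"turn":0},{"claw":0.95,"x":0,"y":0,"z":-0.06,"turn":0},{"claw":0.95,"x":-0.05,"y":-0.005,"z":-0.03,"turn":0},{"claw":0.95,"x":-0.06,"y":-0.006,"z":0,"turn":0},{"claw":0.95,"x":-0.06,"y":-0.006,"z":0,"turn":0},{"claw":0.95,"x":-0.06,"y":-0.006,"z":0,"turn":0},{"claw":0.95,"x":-0.06,"y":-0.006,"z":0,"turn":0},{"claw":0.95,"x":-0.06,"y":-0.006,"z":0,"turn":0},{"claw":0.95,"x":0,"y":0,"z":0,"turn":0}]'

```text
time: 32.8
tool_pos: [0.4979, -0.2989, 0.1786]
tcp_rot: [2.023, 2.403, -0.001]
wrist_force: [0.4, 0.8, -3.1]
width: 0.306
```

jog_arm --plan '[{"claw":0.95,"x":0,"y":0,"z":0,"turn":0},{"claw":0.95,"x":0,"y":0,"z":0,"turn":0},{"claw":0.95,"x":0,"y":0,"z":0,"turn":0},{"claw":0.95,"x":0,"y":0,"z":0,"turn":0}]'

```text
time: 33.3
tool_pos: [0.4985, -0.294, 0.1792]
tcp_rot: [2.016, 2.409, 0.0]
wrist_force: [-0.4, -0.5, -2.5]
width: 0.302
```

```bash
python3 - <<'E'
from h import *
place('g12',(.4375,-.248),.0665,.036,.0655,.039,.028)
E
```

```text
t33.30 [ 0.4985 -0.294   0.1792] F [-0.4 -0.5 -2.5] w0.302 xax [-0.177  0.984 -0.   ] yax [0.984 0.177 0.   ]
platter (array([ 0.4357, -0.2496]), np.float64(60.1)) hub (array([ 0.4356, -0.2492]), np.float64(105.8))
held 0.2012 (array([ 0.446 , -0.3032]), np.float64(48.2)) exp [ 0.4471 -0.3033]
held 0.2032 (array([ 0.4465, -0.3032]), np.float64(60.6)) exp [ 0.4471 -0.3033]
held 0.2052 (array([ 0.4469, -0.303 ]), np.float64(62.2)) exp [ 0.4471 -0.3033]
held 0.2072 (array([ 0.4473, -0.3027]), np.float64(54.0)) exp [ 0.4471 -0.3033]
held 0.2092 (array([ 0.4486, -0.3032]), np.float64(49.6)) exp [ 0.4471 -0.3033]
held 0.2112 (array([ 0.4497, -0.3028]), np.float64(46.0)) exp [ 0.4471 -0.3033]
held 0.2132 (array([ 0.4478, -0.3023]), np.float64(40.8)) exp [ 0.4471 -0.3033]
move tool x,y [ 0.0549 -0.0016]
```

View pics/g12o.png

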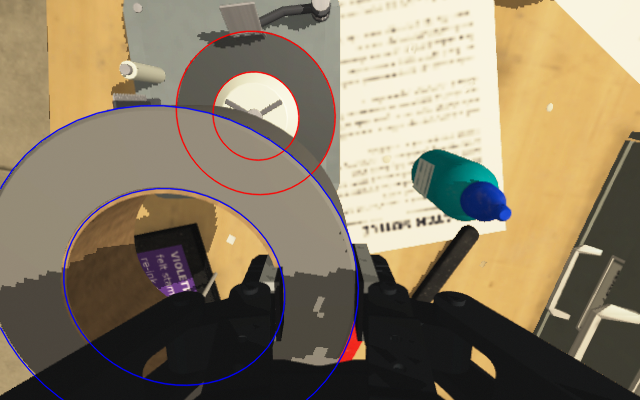

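jog_arm --plan '[{"claw":0.95,"x":0.055,"y":-0.0016,"z":0,"turn":0},{"claw":0.95,"x":0,"y":0,"z":0.05,"turn":0},{"claw":0.95,"x":0,"y":0,"z":0.04,"turn":0},{"claw":0.95,"x":0,"y":0,"z":0,"turn":0},{"claw":0.95,"x":0,"y":0,"z":0,"turn":0},{"claw":0.95,"x":0,"y":0,"z":0,"turn":0},{"claw":0.95,"x":0,"y":0,"z":0,"turn":0},{"claw":0.95,"x":0,"y":0,"z":0,"turn":0}]'

```text
time: 34.35
tool_pos: [0.4877, -0.2415, 0.09]
tcp_rot: [2.017, 2.407, 0.001]
wrist_force: [0.2, -0.3, -2.8]
width: 0.301
```

```bash
python3 -c "
from h import *
to(.4874,-.2402,.035)
im,c,p,Rm=shot('g13')
print(fit(im,c,(.4358,-.2492),[(.0655,p[2]+.026),(.039,p[2]+.026)],.006),fit(im,c,(.4358,-.2492),[(.036,.011)],.006))
to(.4874,-.2402,.035)"
```

```text
t34.35 [ 0.4877 -0.2415  0.09  ] F [ 0.2 -0.3 -2.8] w0.301 xax [-0.175  0.985 -0.001] yax [0.985 0.175 0.001]
shift [ 0.0014 -0.0001  0.055 ]
t34.35 [ 0.4877 -0.2415  0.09  ] F [ 0.2 -0.3 -2.8] w0.301 xax [-0.175  0.985 -0.001] yax [0.985 0.175 0.001]
(array([ 0.4359, -0.2503]), np.float64(58.9)) (array([ 0.4352, -0.2497]), np.float64(64.4))
t34.40 [ 0.4875 -0.2414  0.0897] F [-0.  1. -3.] w0.303 xax [-0.175  0.985 -0.001] yax [0.985 0.175 0.001]
shift [0.0012 0.0001 0.0547]
```

jog_arm --plan '[{"claw":0.95,"x":0.0008,"y":-0.0002,"z":0.01,"turn":0},{"claw":0.95,"x":0,"y":0,"z":0.012,"turn":0},{"claw":0.95,"x":0,"y":0,"z":0.012,"turn":0},{"claw":0.95,"x":0,"y":0,"z":0.01,"turn":0},{"claw":0.95,"x":0,"y":0,"z":0,"turn":0},{"claw":0.95,"x":0,"y":0,"z":0,"turn":0},{"claw":0.95,"x":0,"y":0,"z":0,"turn":0},{"claw":0.95,"x":0,"y":0,"z":0,"turn":0}]'

```text
time: 35.4
tool_pos: [0.4872, -0.2405, 0.0455]
tcp_rot: [2.017, 2.408, 0.0]
wrist_force: [0.1, -1.4, -1.9]
width: 0.305
```

jog_arm --plan '[{"claw":0.95,"x":0,"y":0,"z":0.004,"turn":0},{"claw":0.95,"x":0,"y":0,"z":0.004,"turn":0},{"claw":0.95,"x":0,"y":0,"z":0,"turn":0},{"claw":0.95,"x":0,"y":0,"z":0,"turn":0}]'

```text
time: 35.9
tool_pos: [0.4867, -0.2403, 0.0369]
tcp_rot: [-2.017, -2.408, 0.0]
wrist_force: [-0.8, 0.0, -2.5]
width: 0.294
```

jog_arm --plan '[{"claw":0.95,"x":0,"y":0,"z":0.003,"turn":0},{"claw":0.95,"x":0,"y":0,"z":0.003,"turn":0},{"claw":0.95,"x":0,"y":0,"z":0,"turn":0},{"claw":0.95,"x":0,"y":0,"z":0,"turn":0}]'

```text
time: 36.4
tool_pos: [0.487, -0.2404, 0.0316]
tcp_rot: [2.017, 2.408, 0.0]
wrist_force: [-1.8, 1.4, 5.2]
width: 0.298
```

jog_arm --plan '[{"claw":0.95,"x":0,"y":0,"z":0.002,"turn":0},{"claw":0.95,"x":0,"y":0,"z":0,"turn":0},{"claw":0.5,"x":0,"y":0,"z":0,"turn":0},{"claw":0.5,"x":0,"y":0,"z":-0.002,"turn":0},{"claw":0.5,"x":0,"y":0,"z":-0.02,"turn":0},{"claw":0.5,"x":0,"y":0,"z":-0.05,"turn":0},{"claw":0,"x":0,"y":-0.026,"z":-0.02,"turn":0},{"claw":0,"x":0,"y":-0.026,"z":0,"turn":0},{"claw":0,"x":0,"y":0,"z":0,"turn":0},{"claw":0,"x":0,"y":0,"z":0,"turn":0}]'

```text
time: 37.65
tool_pos: [0.436, -0.2494, 0.1208]
tcp_rot: [2.018, 2.408, 0.001]
wrist_force: [-0.1, 0.8, 0.3]
width: 1.0
```

jog_arm --plan '[{"claw":0,"x":0,"y":0,"z":0,"turn":0},{"claw":0,"x":0,"y":0,"z":0,"turn":0},{"claw":0,"x":0,"y":0,"z":0,"turn":0}]'

```text
time: 38.02
tool_pos: [0.4359, -0.2493, 0.1208]
tcp_rot: [-2.017, -2.408, 0.0]
wrist_force: [0.6, 0.3, 0.5]
width: 1.001
```

```bash
python3 - <<'E'
from h import *
im,c,p,Rm=shot('g14')
for z in(.055,.057,.059,.061,.063): print(z,fit(im,c,(.4357,-.2494),[(.0655,z),(.039,z)],.006))
to(.4358,-.2492,.05)
E
```

```text
t38.02 [ 0.4359 -0.2493  0.1208] F [0.6 0.3 0.5] w1.001 xax [-0.176  0.984  0.   ] yax [ 0.984  0.176 -0.   ]
0.055 (array([ 0.4352, -0.2502]), np.float64(107.8))
0.057 (array([ 0.4349, -0.2492]), np.float64(105.5))
0.059 (array([ 0.4344, -0.2483]), np.float64(93.5))
0.061 (array([ 0.4333, -0.2474]), np.float64(81.1))
0.063 (array([ 0.4325, -0.2463]), np.float64(74.8))
t38.08 [ 0.4358 -0.2494  0.1209] F [ 0.6 -0.4  0.3] w1.001 xax [-0.175  0.984  0.   ] yax [ 0.984  0.175 -0.   ]
shift [0.0001 0.     0.0709]
```

jog_arm --plan '[{"claw":0,"x":0,"y":0,"z":0.04,"turn":0},{"claw":0,"x":0,"y":0,"z":0.02,"turn":0},{"claw":0,"x":0,"y":0,"z":0.008,"turn":0},{"claw":0,"x":0,"y":0,"z":0.005,"turn":0},{"claw":0,"x":0,"y":0,"z":0,"turn":0},{"claw":0,"x":0,"y":0,"z":0,"turn":0}]'

```text
time: 38.83
tool_pos: [0.4363, -0.2499, 0.0489]
tcp_rot: [2.016, 2.407, 0.0]
wrist_force: [0.0, -0.1, 0.1]
width: 1.0
```

jog_arm --plan '[{"claw":0,"x":0,"y":0,"z":0.003,"turn":0},{"claw":0,"x":0,"y":0,"z":0,"turn":0},{"claw":0,"x":0,"y":0,"z":0,"turn":0}]'

```text
time: 39.2
tool_pos: [0.436, -0.2497, 0.0454]
tcp_rot: [2.017, 2.407, 0.0]
wrist_force: [0.4, -0.4, 1.4]
width: 1.003
```

jog_arm --plan '[{"claw":0,"x":0,"y":0,"z":0.002,"turn":0},{"claw":0,"x":0,"y":0,"z":0,"turn":0},{"claw":0,"x":0,"y":0,"z":0,"turn":0}]'

```text
time: 39.58
tool_pos: [0.436, -0.2497, 0.0453]
tcp_rot: [2.017, 2.408, 0.0]
wrist_force: [-4.0, 2.7, 15.2]
width: 0.999
```

jog_arm --plan '[{"claw":0,"x":0,"y":0,"z":-0.03,"turn":0},{"claw":0,"x":0,"y":0,"z":-0.06,"turn":0},{"claw":0,"x":0,"y":0,"z":-0.06,"turn":0},{"claw":0,"x":0,"y":0,"z":-0.06,"turn":0},{"claw":0,"x":0,"y":0,"z":-0.04,"turn":0},{"claw":0,"x":0.06,"y":0,"z":0,"turn":0},{"claw":0,"x":0.06,"y":0,"z":0,"turn":0},{"claw":0,"x":0.06,"y":0,"z":0,"turn":0},{"claw":0,"x":0,"y":0,"z":0,"turn":0},{"claw":0,"x":0,"y":0,"z":0,"turn":0}]'

```text
time: 40.83
tool_pos: [0.4041, -0.0723, 0.293]
tcp_rot: [2.016, 2.409, -0.001]
wrist_force: [-0.6, 0.2, -0.1]
width: 0.999
```

jog_arm --plan '[{"claw":0,"x":0,"y":0,"z":0,"turn":0},{"claw":0,"x":0,"y":0,"z":0,"turn":0}]'

```text
time: 41.08
tool_pos: [0.4042, -0.0734, 0.2928]
tcp_rot: [-2.02, -2.406, 0.001]
wrist_force: [-0.5, 0.1, -0.1]
width: 1.001
```

```bash
python3 - <<'E'
from h import *
s,_=st()
a=bot.read_camera('side')[150:350,165:415,::-1]; b=bot.read_camera('wrist')[:,:,::-1]
cv2.imwrite('pics/end.png',np.hstack([cv2.resize(a,(400,320),interpolation=cv2.INTER_CUBIC),cv2.resize(b,(400,250))if 0 else cv2.resize(b[:, :],(400,320))]))
E
```

```text
t41.08 [ 0.4042 -0.0734  0.2928] F [-0.5  0.1 -0.1] w1.001 xax [-0.173  0.985  0.   ] yax [ 0.985  0.173 -0.001]
```

View pics/end.png

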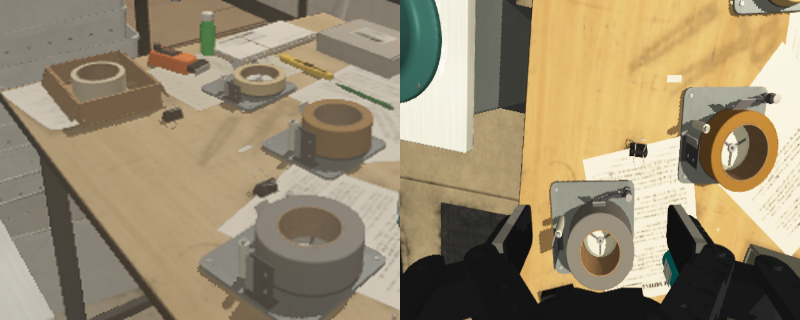

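All four rolls are where they belong: the old roll in the carton, and the masking, packing and duct rolls flat on their unwinders with the brakes beside them.

```bash
python3 -c "
from workcell import bot
print(bot.finish_job())"
```

```text
the job is handed in; nothing more can be done
None
```

I loaded all three unwinders and handed the job in at about 41 s of the 112 s limit; no verdict is reported.

I did it in this order:
1. The old roll went from the medium unwinder into the carton.
2. The masking tape went on the small unwinder.
3. The brown packing tape went on the medium unwinder.
4. The grey duct tape went on the large unwinder.

After letting go of each new roll, I pressed it down with both fingertips until it stopped dead at its seated height, at about 15–17 N.

**Last checks:** Fitting each released roll in the wrist picture put it within about 1 mm of its hub. The fitted top heights came out 2–4 mm below nominal, which is within that fit's uncertainty, and the press contacts agreed with fully seated. The final side and wrist pictures show the three new rolls flat, the old roll flat in the carton, and the gripper open and clear of everything.

**What disagreed:** Some early position estimates were off, by up to about 8 mm for the small unwinder, because the arm had not settled. I measured each unwinder again from close by before lowering its roll.

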